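# Press a stuck slug out of a sleeve

### The job

Take the push rod by its grip from its rest, feel its tip in through the guide ring of the fixture and push the stuck slug right through the sleeve behind it, so that it drops out of the far end into the catch tray. Push gently and feel your way: the ring's hole is off-centre, on a side that is not measured, and neither the fixture nor the slug may ever be pressed harder than about 30 N. Then draw the rod out, lay it back home in its rest, and leave everything else on the bench alone.

Things in the scene. Friction and masses are not known exactly. Their poses are not given: they have to be found in the camera images.
- rod: Loose aluminium push rod, 250 g: a round bar 210 mm long, 18 mm in diameter, with a thicker round steel grip (24 mm in diameter, 60 mm long). Origin: centre of the grip, on the axis. x runs along the rod to the working tip, 155 mm from the origin; the stub behind the grip ends 55 mm the other way. Square ends, no chamfer. Starts level in its rest.
- rod_tip (a point): Centre of the flat working end of the push rod; axes as the rod.
- rest: Fixed black rest for the rod: base 180 x 60 x 6 mm, two open V posts 10 mm thick at x = -43 and +100 mm, up to 60 mm high. Origin: on the table below the rod's home place; z up, x along the rod to its tip. A rod lying home has its axis 55 mm above the table, its origin over the rest's within 3 mm. The grip hangs free between the posts.
- fixture: Fixed press-out fixture: dark steel base plate 96 x 110 x 12 mm, on it a dark guide ring, right behind it a level steel sleeve on a grey block, then a catch tray at the sleeve's exit. Origin: on the table under the sleeve's middle; z up; x is the push direction, ring to exit. Ring and sleeve axes are parallel to x, exactly 85 mm up. The ring's hole is off-centre: see mouth.
- mouth (a point): Centre of the guide ring's front face, where the rod enters: 56 mm before the fixture's origin along x, 85 mm up; axes as the fixture. Ring: 12 mm thick, 56 mm outside. Its hole, 12-sided, 22 mm across flats (2 mm of play round the rod), no chamfer, lies 5 mm off-centre, up, down or to any side in the y-z plane: that direction is in no measured pose, feel or see it. It stays put.
- exit (a point): Centre of the sleeve's exit, 96 mm past the mouth. Sleeve: 80 mm long, 44 mm outside, 12-sided bore 34 mm across flats, not offset. A window in its top, 12 mm wide, shows the slug. Two sprung plungers, 53 and 80 mm past the mouth, press on the slug through it; they do not reach the rod, and stand at most 38 mm above the axis.
- slug: Loose aluminium slug, a cylinder 33 mm in diameter, 34 mm long, about 70 g. Origin: its centre; x along its axis. Starts stuck in the sleeve, rear face 29 to 43 mm past the mouth, gripped by the sprung plungers; it takes about 3 to 12 N to slide it past each, little otherwise. It drops into the tray when the rod's tip comes 5 to 10 mm out of the exit.
- tray: Fixed grey catch tray, open-topped, 160 x 120 mm, 40 mm high, walls and floor 4 mm, part of the fixture, its near wall under the sleeve's exit end. Origin: centre of its underside, on the table; axes as the fixture.
- oil_bottle: Bystander, loose: white plastic oil bottle, diameter 48, height 130, standing. Leave alone.
- screwdriver: Bystander, loose: screwdriver with black handle, lying. Leave alone.
- wrench: Bystander, loose: steel open-end wrench, lying. Leave alone.
- bushing_a: Bystander, loose: short steel bushing, outer diameter 36, height 30, standing on the table. Leave alone.
- bushing_b: Bystander, loose: short brass bushing, outer diameter 44, height 20, standing on the table. Leave alone.
- pin_cup: Bystander, loose: dark steel cup, diameter 66, height 80, standing. Leave alone.
- hammer: Bystander, loose: hammer, lying. Leave alone.

How it is judged:
By the outcome, as a careful person would: the job done as asked, in the order asked, and still so for the second after the job is handed in, with the robot touching nothing.
It also fails if it takes over 72 s, if anything falls off the work surface, if the arm or the gripper's body presses on something with over 40 N, if the wrist force passes 120 N, or if a joint passes its speed limit or range.

### The arm

A 6-joint arm with a two-finger parallel gripper is mounted at the origin on the work surface. World frame = base frame: x ahead of the robot, y to its left, z up, the work surface at z = 0. Lengths are in m, angles in rad, forces in N, time in s.
With the tool pointing down it reaches from about 0.25 to 0.775 m from the base axis. Payload 4 kg.
Tool frame: the origin (TCP) lies at the very end of the fingers, on their centre line; the grasp point (between the pads) lies 19 mm behind it; z points along the fingers, y is the line along which they close (so a half turn about z gives the same grasp; the last joint's range is limited). The gripper opens to 85 mm and grips with 20 to 120 N. Pads are 22 mm wide; open, the fingers measure 114 mm over their backs; the gripper's body (76 mm by 85 mm) begins 54 mm behind the grasp point. The pads swing forward as they close: fully open they stand 13 mm farther back than shut.
Start: joints at [-0.103, 0.087, 1.371, -0, 1.684, -0.103], TCP at [0.55, -0, 0.231] pointing down, gripper open.
Joint ranges: [-3.1, 3.1], [-0.76, 2.03], [0.27, 2.55], [-1.08, 4.22], [0.17, 2.65], [-2.57, 2.57]. Speed limits (rad/s): [2.79, 2.79, 3.14, 3.14, 3.14, 3.14].

### API

Orientations are given as [roll, pitch, yaw] about the fixed x, y, z axes, in that order (R = Rz(yaw) Ry(pitch) Rx(roll)).
In Python, from bench import manip, vision gives the robot as it stands.
- The arm moves only by the tool servo_tool, never from a script. Its argument "steps" is text: rows parted by semicolons, each of 7 numbers parted by spaces: the shift along the world's x, y, z scaled (see below), then the turn, a rotation vector about the world's x, y, z scaled (see below), then the opening, from 0 (shut) to 1 (fully open). In form: dx dy dz ax ay az claw; .... A call has 1 to 5 rows; each row is the pose to reach, as a shift and turn from the pose commanded when the call began; what a row does not reach only later rows make up. The controller multiplies each number of a shift by 400 mm and each number of a turn by 45 degrees. A row lasts 1/10 s, in which the tool goes at most 50 mm and 8.59 degrees, less where a joint would pass 70% of its speed; a pose out of reach is approached as far as the arm can. A call with a number of a shift or a turn outside -1 to 1 is refused whole. A call with a gripper value outside its range is refused whole. The fingers move at their own pace and stop on an object; "squeeze" is the grip in N (left out, the last holds). Time passes only in rows, so rows that repeat a pose let the fingers close. It gives the time, the measured TCP pose, the force, the opening and the grip force at its end, in the units of the state.
- manip.get_state(): the state, without advancing time (a new reading comes with each control period).
- vision.snapshot(name): name is "scene" or "side" or "wrist"; returns a dict with "image" (384x512x3 uint8, red, green, blue), "range_z" (384x512 float32, m along the optical axis (not along the pixel's ray), 0 where there is no reading), "intrinsics" (3x3 intrinsics, pixels), "dist_coeffs" ([k1, k2, p1, p2, k3] as OpenCV has them; the pictures are not rectified), "extrinsics" (4x4, takes a point from world to camera coordinates); the wrist camera has in their place "mount" (4x4, takes a point from camera to tool coordinates, whose origin is the TCP and whose axes are the flange's). Camera axes: x right, y down, z forward; pixel columns grow to the right and rows downward; lengths in m; the calibration is good to about 2 mm. A picture is of the moment at which its call begins: read the wrist's pose just before it.
- manip.sign_off(): hands the job in; it is judged then, once.
The state is a dict: "time_s": time; "joints": joint angles; "joint_velocities": joint speeds; "tau": joint torques, N m; "eef_pos": TCP position; "eef_rot": TCP orientation; "force": force on the tool from outside, world axes, zero at the start; "ft_torque": the same for the moment, N m; "opening": finger opening in m; "grasp_force": force on a finger pad.
Only numpy, scipy, OpenCV 4.12 (cv2) and the standard library are available. Lean on these libraries where they do the work, as an engineer would, in place of code of your own. Each camera call takes 0.05 s, during which the arm holds its last target. There are 200 camera calls.

## Working session

There is one attempt and no reset: what is moved stays moved. The work goes in short steps, Python scripts to look and compute and a tool call to move; the robot and the scene stay as the last step left them, time stands still between calls to the robot, and variables do not carry over. Pictures are saved under pics/ and viewed, at most 10 in all, crops included, and the job is handed in when it is done.

Besides the shell and the picture viewer there is one more tool, called as name(argument=value, ...) on one line, values as JSON. servo_tool: Moves the arm, as the interface text tells. Its arguments: {"type":"object","properties":{"steps":{"type":"string"},"squeeze":{"type":"number"}},"required":["steps"]}

```bash
mkdir -p pics; cat > h.py <<'E'
import numpy as np, cv2
from bench import manip, vision
from scipy.spatial.transform import Rotation as R
def cloud(name):
    st=manip.get_state(); s=vision.snapshot(name)
    K=np.array(s["intrinsics"]);d=np.array(s["dist_coeffs"])
    z=s["range_z"];h,w=z.shape
    u,v=np.meshgrid(np.arange(w),np.arange(h))
    p=cv2.undistortPoints(np.stack([u,v],-1).reshape(-1,1,2).astype(float),K,d).reshape(h,w,2)
    P=np.dstack([p*z[...,None],z])
    if name=="wrist":
        M=np.array(s["mount"]);T=np.eye(4);T[:3,:3]=R.from_euler("xyz",st["eef_rot"]).as_matrix();T[:3,3]=st["eef_pos"];M=T@M
    else: M=np.linalg.inv(np.array(s["extrinsics"]))
    W=P@M[:3,:3].T+M[:3,3]; W[z==0]=np.nan
    return s["image"],W
def save(n,im): cv2.imwrite("pics/"+n,cv2.cvtColor(im,cv2.COLOR_RGB2BGR))
E
python3 - <<'E'
from h import *
for n in ("scene","side"):
    im,W=cloud(n); np.savez(n,im=im,W=W)
    save(n+".png",cv2.resize(im,(800,600)))
print(manip.get_state())
E
```

```text
{'time_s': 0.1, 'joints': array([-1.03077387e-01,  8.78861386e-02,  1.37215143e+00,  4.16368313e-06,
        1.68359337e+00, -1.03089844e-01]), 'joint_velocities': array([-0.00111931, -0.00130347, -0.0045324 ,  0.00040083,  0.00030556,
        0.00011993]), 'tau': array([ 2.78635656e-03, -3.53014469e+01, -3.14218891e+01, -1.15072685e-04,
        7.91701314e-03, -1.45799942e-05]), 'eef_pos': array([5.49538841e-01, 5.68728123e-05, 2.30228911e-01]), 'eef_rot': array([-3.13956561e+00, -2.13870881e-04,  1.57080903e+00]), 'force': array([ 0.14779229, -0.19082463, -0.29612156]), 'ft_torque': array([-0.00989933,  0.01042956,  0.0141702 ]), 'grasp_force': 0.0, 'opening': 0.0852003983743976}
```

View pics/scene.png

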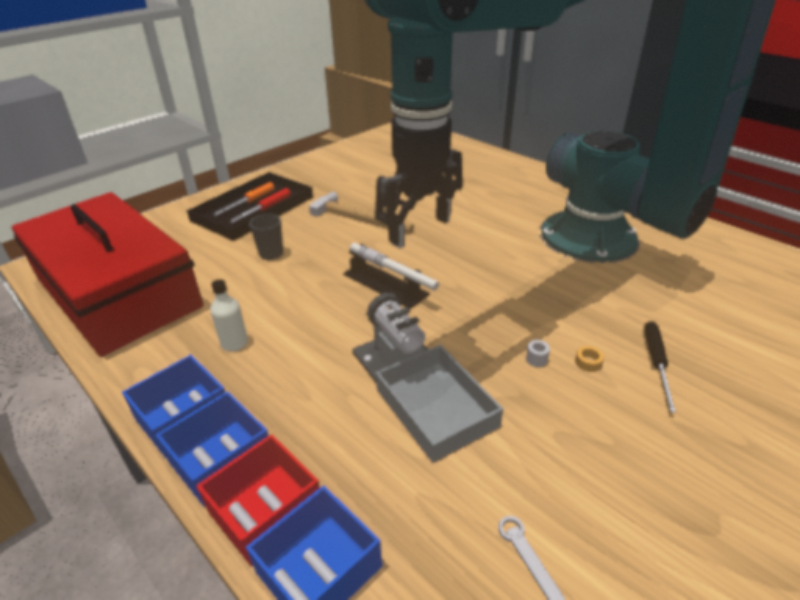

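View pics/side.png

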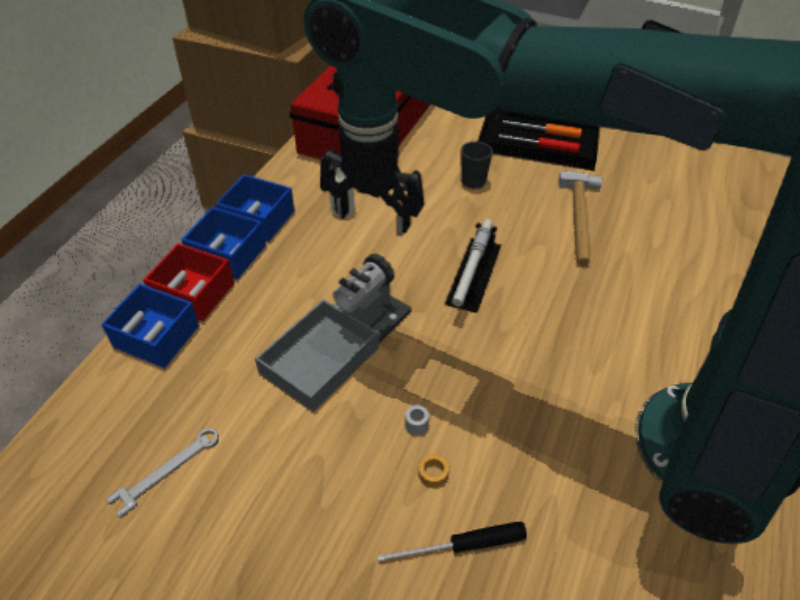

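The scene picture shows the rod from its grip at (365,252) to its tip at (437,285), the ring at (385,312) and the tray around (438,400). In the side picture the rod runs from (487,230) to (460,300), the ring is at (378,268) and the tray at (320,355).

```bash
python3 - <<'E'
from h import *
for n,q in (("scene",dict(stub=(357,247),grip=(370,254),rod=(410,272),tip=(434,284),ring=(385,312),trayfar=(438,440),sleeve=(398,325),bottle=(232,330))),("side",dict(grip=(487,235),rod=(470,275),tip=(460,297),ring=(380,268),sleeve=(360,290),tray=(320,355),bush=(417,412)))):
    W=np.load(n+".npz")["W"]
    for k,(u,v) in q.items(): print(n,k,W[int(v/1.5625),int(u/1.5625)].round(3))
# heightmap combined
P=np.concatenate([np.load(n+".npz")["W"].reshape(-1,3) for n in("scene","side")])
P=P[np.isfinite(P).all(1)]
b=(P[:,0]>.3)&(P[:,0]<.8)&(P[:,1]>-.35)&(P[:,1]<.35)&(P[:,2]>.01)&(P[:,2]<.16)
P=P[b]; P=P[np.argsort(P[:,2])]
S=1200
im=np.zeros((600,840,3),np.uint8)
x=((P[:,0]-.3)*S).astype(int);y=((.35-P[:,1])*S).astype(int)
c=cv2.applyColorMap((P[:,2]*1600).clip(0,255).astype(np.uint8).reshape(-1,1),cv2.COLORMAP_JET)[:,0]
for dx in range(3):
  for dy in range(3): im[np.clip(599-x+dx,0,599),np.clip(y+dy,0,839)]=c
cv2.imwrite("pics/hm.png",im[:, :800])
E
```

```text
scene stub [ 0.457 -0.264  0.062]
scene grip [ 0.456 -0.229  0.062]
scene rod [ 0.446 -0.128  0.061]
scene tip [ 0.443 -0.072  0.062]
scene ring [ 0.593 -0.039  0.104]
scene trayfar [0.678 0.152 0.038]
scene sleeve [0.608 0.005 0.111]
scene bottle [ 0.756 -0.24   0.046]
side grip [ 0.442 -0.24   0.061]
side rod [ 0.436 -0.13   0.061]
side tip [nan nan nan]
side ring [ 0.562 -0.046  0.106]
side sleeve [0.571 0.012 0.107]
side tray [0.613 0.087 0.006]
side bush [0.423 0.132 0.02 ]
```

View pics/hm.png

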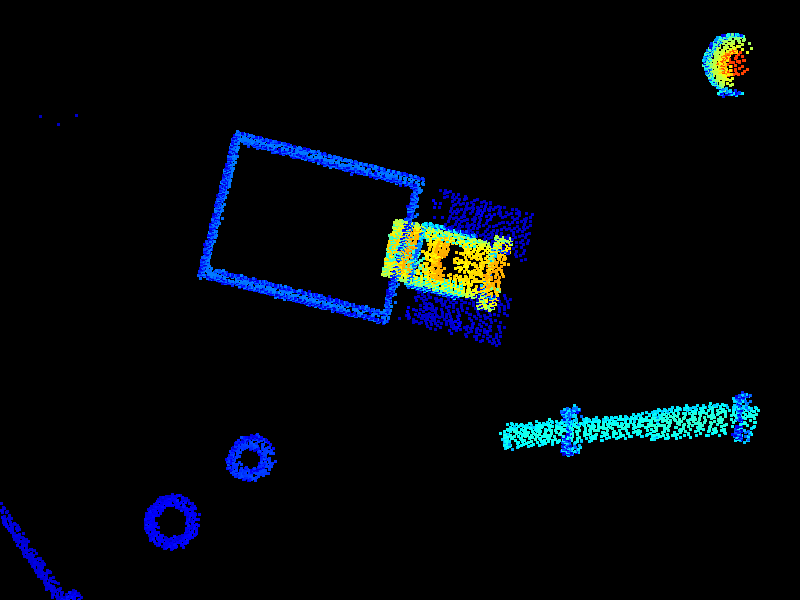

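The height map shows the tray outline with corners at (238,133) and (421,183), the sleeve and ring at about (400-510, 220-310), and the rod from (502,437) to (757,410). I'll fit these precisely now.

```bash
cat > fit.py <<'E'
from h import *
from scipy.optimize import least_squares
def rod(P):
    m=(P[:,0]>.40)&(P[:,0]<.48)&(P[:,1]>-.29)&(P[:,1]<-.06)&(P[:,2]>.0615-.006+.0)&(P[:,2]<.075)
    Q=P[m]
    def f(p):  # x = a + b*(y+.17)
        s=Q[:,1]+.17; t=s*0
        d=np.hypot((Q[:,0]-p[0]-p[1]*s)/np.sqrt(1+p[1]**2),Q[:,2]-p[2])
        grip=(Q[:,1]<p[3]+.03)&(Q[:,1]>p[3]-.03)
        return d-np.where(grip,.012,.009)
    return Q,f
E
python3 - <<'E'
from fit import *
for n in("scene","side"):
    P=np.load(n+".npz")["W"].reshape(-1,3);P=P[np.isfinite(P).all(1)]
    t=P[(abs(P[:,0]-.5)<.05)&(abs(P[:,1]-.05)<.04)&(abs(P[:,2])<.01)];print(n,"table z",np.median(t[:,2]).round(4),len(t))
    m=(P[:,0]>.40)&(P[:,0]<.48)&(P[:,1]>-.30)&(P[:,1]<-.05)&(P[:,2]>.055)&(P[:,2]<.08);Q=P[m]
    print(" rod y range",np.percentile(Q[:,1],[.3,99.7]).round(4), Q[:,1].min().round(4),Q[:,1].max().round(4))
    y0=Q[:,1].max()-.155
    def f(p):
        s=Q[:,1]+.17
        d=np.hypot((Q[:,0]-p[0]-p[1]*s)/np.hypot(1,p[1]),Q[:,2]-p[2])
        return d-np.where(abs(Q[:,1]-y0)<.03,.012,.009)
    r=least_squares(f,[.445,-.1,.055],loss="soft_l1",f_scale=.001)
    print(" rod x at y=-.17, slope, z",r.x.round(4),"yaw",np.degrees(np.arctan2(1,r.x[1])).round(2),"rms",np.sqrt(np.mean(r.fun**2)).round(4),"origin y",y0.round(4))
    # tray rim
    T=P[(P[:,0]>.5)&(P[:,0]<.72)&(P[:,1]>-.02)&(P[:,1]<.2)&(P[:,2]>.034)&(P[:,2]<.044)]
    h=cv2.minAreaRect((T[:,:2]*1000).astype(np.float32));print(" tray",h)
    # sleeve cylinder
    S=P[(P[:,0]>.53)&(P[:,0]<.65)&(P[:,1]>-.09)&(P[:,1]<.06)&(P[:,2]>.08)&(P[:,2]<.118)]
    u=np.array([np.cos(np.radians(74.7)),np.sin(np.radians(74.7))]);v=np.array([-u[1],u[0]])
    A=S[:,:2]@u;B=S[:,:2]@v
    print(" A range",np.percentile(A,[0,.5,1,99,99.5,100]).round(4), " front ring A",)
    hist=[(round(a*1000),int(((A>=a)&(A<a+.004)).sum()),B[(A>=a)&(A<a+.004)].min().round(4),B[(A>=a)&(A<a+.004)].max().round(4)) for a in np.arange(A.min(),A.max(),.004)]
    print(hist)
s=vision.snapshot("wrist");print(np.array(s["mount"]).round(3),np.array(s["intrinsics"]).round(1))
E
```

```text
scene table z -0.0005 553
 rod y range [-0.2797 -0.0719] -0.2814 -0.0715
 rod x at y=-.17, slope, z [ 0.4451 -0.0771  0.0547] yaw 94.41 rms 0.0023 origin y -0.2265
 tray ((609.5123291015625, 77.82254028320312), (187.39431762695312, 122.07776641845703), 75.79830169677734)
 A range [0.0831 0.0846 0.0857 0.1818 0.1823 0.1837]  front ring A
[(83, 15, np.float64(-0.5986), np.float64(-0.5484)), (87, 22, np.float64(-0.5997), np.float64(-0.5492)), (91, 27, np.float64(-0.5997), np.float64(-0.5541)), (95, 92, np.float64(-0.5992), np.float64(-0.5435)), (99, 11, np.float64(-0.5896), np.float64(-0.5598)), (103, 23, np.float64(-0.5924), np.float64(-0.5578)), (107, 19, np.float64(-0.5914), np.float64(-0.5601)), (111, 15, np.float64(-0.5924), np.float64(-0.5581)), (115, 20, np.float64(-0.5922), np.float64(-0.5562)), (119, 21, np.float64(-0.5921), np.float64(-0.5629)), (123, 8, np.float64(-0.592), np.float64(-0.5854)), (127, 7, np.float64(-0.5911), np.float64(-0.5777)), (131, 21, np.float64(-0.5918), np.float64(-0.5528)), (135, 32, np.float64(-0.5917), np.float64(-0.5526)), (139, 42, np.float64(-0.59
[... 1800 characters left out ...]
t64(-0.5745), np.float64(-0.5429)), (151, 22, np.float64(-0.5809), np.float64(-0.5429)), (155, 12, np.float64(-0.5704), np.float64(-0.5422)), (159, 20, np.float64(-0.5799), np.float64(-0.5426)), (163, 27, np.float64(-0.5828), np.float64(-0.5425)), (167, 46, np.float64(-0.5841), np.float64(-0.5432)), (171, 29, np.float64(-0.5831), np.float64(-0.5432)), (175, 26, np.float64(-0.5828), np.float64(-0.5433)), (179, 47, np.float64(-0.5873), np.float64(-0.5426)), (183, 5, np.float64(-0.5834), np.float64(-0.5677))]
[[ 0.    -0.966 -0.258  0.066]
 [ 1.     0.     0.     0.001]
 [ 0.    -0.258  0.966 -0.143]
 [ 0.     0.     0.     1.   ]] [[276.5   0.  257.8]
 [  0.  276.5 196.3]
 [  0.    0.    1. ]]
```

servo_tool(steps="0.04 -0.15 0 0.2 0 0 1; 0.04 -0.28 0 0.4 0 0 1; 0.04 -0.375 -0.1 0.6 0 0 1; 0.04 -0.375 -0.22 0.8 0 0 1; 0.04 -0.375 -0.34 1 0 0 1")

```text
time_s: 0.65
eef_pos: [0.567, -0.1535, 0.102]
eef_rot: [3.134, -0.751, 1.571]
force: [0.1, -0.3, -0.9]
opening: 0.0852
grasp_force: 0.0
```

servo_tool(steps="0 0 0 0 0 0 1; 0 0 0 0 0 0 1; 0 0 0 0 0 0 1; 0 0 0 0 0 0 1")

```text
time_s: 1.05
eef_pos: [0.5686, -0.1496, 0.11]
eef_rot: [3.124, -0.74, 1.586]
force: [-0.5, 0.1, 1.1]
opening: 0.0856
grasp_force: 0.0
```

```bash
python3 - <<'E'
from h import *
im,W=cloud("wrist"); np.savez("w1",im=im,W=W)
print(manip.get_state()["eef_pos"],manip.get_state()["eef_rot"])
save("w1.png",cv2.resize(im,(800,600)))
E
```

```text
[ 0.56832267 -0.14951129  0.10957259] [ 3.1252739  -0.74060706  1.58480404]
```

View pics/w1.png

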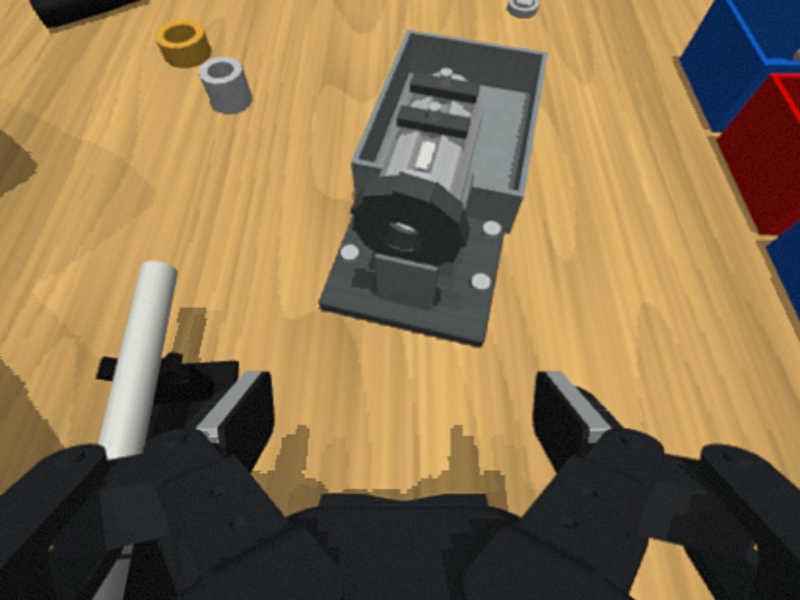

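The wrist view shows the ring's front face around (410,222), with the hole near (403,235). I'll warp the face plane to a square-on view to measure the offset.

```bash
python3 - <<'E'
from h import *
import itertools
from scipy.optimize import least_squares
# tray yaw: from long edges of rim in scene/side/wrist
for n in("scene","side","w1"):
    P=np.load(n+".npz")["W"].reshape(-1,3);P=P[np.isfinite(P).all(1)]
    T=P[(P[:,0]>.5)&(P[:,0]<.72)&(P[:,1]>.0)&(P[:,1]<.2)&(P[:,2]>.037)&(P[:,2]<.043)][:,:2]
    def f(p):
        c,s=np.cos(p[2]),np.sin(p[2]);d=T-p[:2];a=abs(d@[c,s]);b=abs(d@[-s,c])
        # distance to rectangular rim centreline 156x116
        e=np.stack([np.hypot(a-.078,np.maximum(b-.058,0)),np.hypot(b-.058,np.maximum(a-.078,0))])
        return e.min(0)
    r=least_squares(f,[.61,.1,np.radians(75)],loss="soft_l1",f_scale=.001)
    p=r.x;u=np.array([np.cos(p[2]),np.sin(p[2])]);v=np.array([-u[1],u[0]])
    print(n,"tray",p[:2].round(4),np.degrees(p[2]).round(2),len(T),"med res",np.median(r.fun).round(4),"tray A,B",(p[:2]@u).round(4),(p[:2]@v).round(4))
    A=P[:,:2]@u;B=P[:,:2]@v
    m=(A>.095)&(A<.185)&(P[:,2]>.085)&(P[:,2]<.1075)&(abs(B+.567)<.035); m&=(A>.10)
    g=lambda q:np.hypot(B[m]-q[0],P[m,2]-q[1])-.022
    q=least_squares(g,[-.567,.085],loss="soft_l1",f_scale=.001)
    m2=(A>.08)&(A<.099)&(P[:,2]>.085)&(P[:,2]<.116)&(abs(B+.567)<.035)
    print("  sleeve B,z",q.x.round(4),m.sum(),"A extremes",np.percentile(A[(P[:,2]>.085)&(P[:,2]<.115)&(abs(B+.567)<.03)&(A>.05)&(A<.25)],[1,5,95,99]).round(4))
P=np.load("w1.npz")["W"]
w=P[int(200/1.5625):int(262/1.5625),int(360/1.5625):int(460/1.5625)].reshape(-1,3)
u=np.array([np.cos(np.radians(75)),np.sin(np.radians(75))])
A=w[:,:2]@u; F=w[(abs(A-np.nanmedian(A))<.004)]
c=F.mean(0);n=np.linalg.svd(F-c)[2][2];print("face A med",np.nanmedian(A).round(4),"c",c.round(4),"n",n.round(3),"nyaw",np.degrees(np.arctan2(n[1],n[0])).round(2))
E
```

```text
scene tray [0.6131 0.0899] 76.04 431 med res 0.0013 tray A,B 0.2352 -0.5733
  sleeve B,z [-0.5729  0.084 ] 278 A extremes [0.0722 0.0776 0.1664 0.1685]
side tray [0.6094 0.0924] 75.83 379 med res 0.0013 tray A,B 0.2388 -0.5682
  sleeve B,z [-0.5681  0.0839] 313 A extremes [0.0751 0.0794 0.1696 0.1716]
w1 tray [0.6103 0.0916] 75.74 1398 med res 0.0011 tray A,B 0.2391 -0.5689
  sleeve B,z [-0.5691  0.085 ] 2006 A extremes [0.0766 0.077  0.1577 0.1683]
face A med 0.0849 c [ 0.5722 -0.0654  0.0888] n [-0.242 -0.97  -0.001] nyaw -104.02
```

```bash
python3 - <<'E'
from h import *
d=np.load("w1.npz");P=d["W"];im=d["im"]
yaw=np.radians(75.85);u=np.array([np.cos(yaw),np.sin(yaw)]);v=np.array([-u[1],u[0]])
A=P[...,:2]@u;B=P[...,:2]@v;Z=P[...,2]
box=(Z>.05)&(Z<.118)&(abs(B+.569)<.04)
h=A[box&(A>.05)&(A<.12)];hh,e=np.histogram(h,np.arange(.06,.1,.001));print("front A",e[np.argmax(hh)],hh)
A0=np.median(h[abs(h-e[np.argmax(hh)]-.0005)<.002]);print("A0",A0.round(4))
f=box&(abs(A-A0)<.003)
# outer circle fit to face points boundary: use hull (upper part, z>.085)
Q=np.c_[B[f],Z[f]]
hull=cv2.convexHull((Q*1e4).astype(np.float32))[:,0]/1e4
print("face B range",Q[:,0].min().round(4),Q[:,0].max().round(4),"Z",Q[:,1].min().round(4),Q[:,1].max().round(4))
# rectify: map (B,Z)-plane at A0 via projection homography from correspondences
vv,uu=np.nonzero(f)
H,_=cv2.findHomography(np.c_[uu,vv].astype(np.float32),np.c_[(-(B[f]+.569)*1e4+350),(350-(Z[f]-.085)*1e4)].astype(np.float32),cv2.RANSAC,4)
o=cv2.warpPerspective(im,H,(700,600),flags=cv2.INTER_CUBIC)
for r in (110,280): cv2.circle(o,(350,350),r,(255,0,0),1)
save("rect.png",o)
inside=box&(A>A0+.006)&(np.hypot(B+.569,Z-.085)<.017)
print("hole pts",inside.sum(),B[inside].min().round(4) if inside.any() else 0,B[inside].max().round(4),Z[inside].min().round(4),Z[inside].max().round(4))
E
```

```text
front A 0.07600000000000001 [   0    0    0    0    0    0    0    0    0    0    0    0    0   69
  243  596 1579  159  114  113  119  100  111   98  100  102   99  100
   20    1    0   11   45   15   21   35   50   32   38   43]
A0 0.0763
face B range -0.5988 -0.54 Z 0.05 0.1152
hole pts 321 -0.5746 -0.5546 0.0681 0.1019
```

View pics/rect.png

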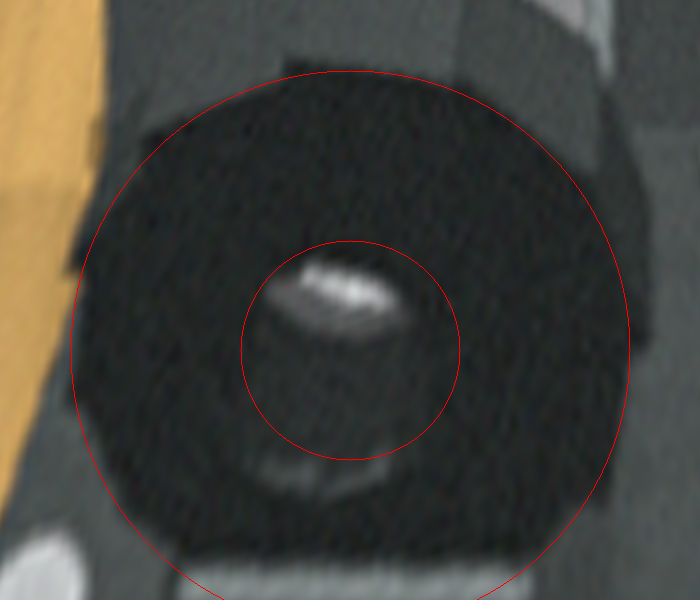

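The square-on view shows the ring centred at about (351,350), with a darker hole whose bright patches are at (345,290) and (320,470). I'll boost the contrast to find the hole's edge.

```bash
python3 - <<'E'
from h import *
o=cv2.imread("pics/rect.png")
g=cv2.GaussianBlur(o,(0,0),4).max(2).astype(float)
e=((g-25)*9).clip(0,255).astype(np.uint8)
e=cv2.cvtColor(e,cv2.COLOR_GRAY2BGR)
# depth map rectified: hole pts
d=np.load("w1.npz");P=d["W"];yaw=np.radians(75.85);u=np.array([np.cos(yaw),np.sin(yaw)]);v=np.array([-u[1],u[0]])
A=P[...,:2]@u;B=P[...,:2]@v;Z=P[...,2]
f=(Z>.05)&(Z<.118)&(abs(B+.569)<.04)&(abs(A-.0763)<.003);vv,uu=np.nonzero(f)
H,_=cv2.findHomography(np.c_[uu,vv].astype(np.float32),np.c_[(-(B[f]+.569)*1e4+350),(350-(Z[f]-.085)*1e4)].astype(np.float32),cv2.RANSAC,4)
Am=cv2.warpPerspective(np.nan_to_num(A).astype(np.float32),H,(700,600),flags=cv2.INTER_NEAREST)
deep=((Am-.0763)*1e4).clip(0,255).astype(np.uint8)
deep=cv2.cvtColor(deep,cv2.COLOR_GRAY2BGR)
m=(Am>.0783); yy,xx=np.mgrid[:600,:700]; m&=np.hypot(xx-350,yy-350)<200
print("deep centroid",xx[m].mean(),yy[m].mean(),"x",xx[m].min(),xx[m].max(),"y",yy[m].min(),yy[m].max())
cv2.imwrite("pics/rect2.png",np.hstack([e[150:560,150:550],deep[150:560,150:550]]))
E
```

```text
deep centroid 322.0320917806066 370.7018073235895 x 213 432 y 269 483
```

View pics/rect2.png

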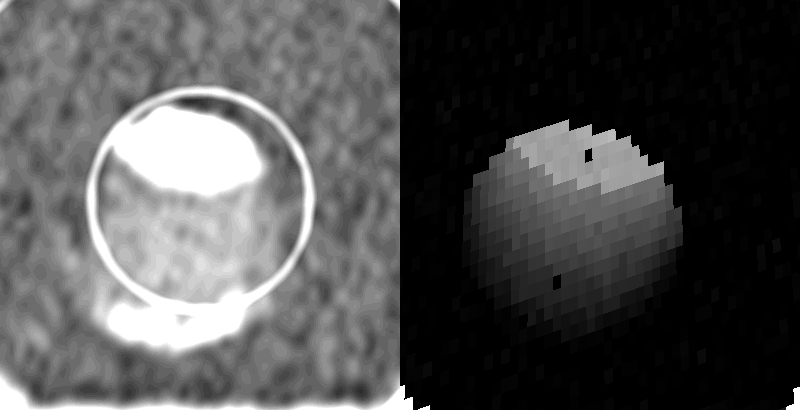

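The hole's centre in the picture is about (322,383). That puts it 2.9 mm to fixture +y and about 4 mm down from the ring's centre, which agrees with the stated 5 mm. Next I move over the grip.

servo_tool(steps="0 0 0.12 -0.2 0 0 1; -0.1 -0.05 0.24 -0.4 0 0 1; -0.2 -0.1 0.25 -0.6 0 0 1; -0.3 -0.16 0.25 -0.8 0 0 1; -0.3 -0.16 0.25 -0.95 0 0 1")

```text
time_s: 1.6
eef_pos: [0.444, -0.2162, 0.2102]
eef_rot: [3.13, 0.012, 1.567]
force: [1.1, 0.7, -0.8]
opening: 0.0854
grasp_force: 0.0
```

servo_tool(steps="0 0 0 0 0 0 1; 0 0 0 0 0 0 1; 0 0 0 0 0 0 1")

```text
time_s: 1.9
eef_pos: [0.4466, -0.2136, 0.2032]
eef_rot: [3.139, -0.004, 1.572]
force: [0.3, -0.0, -1.1]
opening: 0.0852
grasp_force: 0.0
```

```bash
cat > rodfit.py <<'E'
from h import *
from scipy.optimize import least_squares
import sys
im,W=cloud("wrist");np.savez("w2",im=im,W=W)
st=manip.get_state();M=R.from_euler("xyz",st["eef_rot"]).as_matrix()
print("tcp",st["eef_pos"].round(4));print(M.round(4))
for n in("w2","w1"):
    P=np.load(n+".npz")["W"].reshape(-1,3)
    Q=P[(P[:,0]>.41)&(P[:,0]<.475)&(P[:,1]>-.30)&(P[:,1]<-.05)&(P[:,2]>.056)&(P[:,2]<.075)]
    print(n,len(Q),"y",Q[:,1].min().round(4),Q[:,1].max().round(4))
    if len(Q)<50: continue
    y0=-.222
    for _ in range(2):
        def f(p):
            s=Q[:,1]+.22
            d=np.hypot((Q[:,0]-p[0]-p[1]*s)/np.hypot(1,p[1]),Q[:,2]-p[2])
            return d-np.where(abs(Q[:,1]-y0)<.03,.012,.009)
        r=least_squares(f,[.449,-.08,.055],loss="soft_l1",f_scale=.0007)
    print(" x at y=-.22, slope, z",r.x.round(4),"yaw",np.degrees(np.arctan2(1,r.x[1])).round(2),"res",np.median(abs(r.fun)).round(5))
    g=Q[Q[:,2]>.0648];print(" grip y",np.percentile(g[:,1],[1,3,97,99]).round(4) if len(g) else 0)
E
python3 rodfit.py
```

```text
tcp [ 0.4465 -0.2139  0.2023]
[[-1.0e-04  1.0e+00  9.0e-04]
 [ 1.0e+00  1.0e-04  4.6e-03]
 [ 4.6e-03  9.0e-04 -1.0e+00]]
w2 4149 y -0.2785 -0.0678
 x at y=-.22, slope, z [ 0.4468 -0.0807  0.0553] yaw 94.61 res 0.00038
 grip y [-0.2633 -0.2519 -0.085  -0.0767]
w1 3548 y -0.2195 -0.0686
 x at y=-.22, slope, z [ 0.4472 -0.0797  0.0553] yaw 94.56 res 0.00041
 grip y [-0.2175 -0.1924 -0.0786 -0.074 ]
```

servo_tool(steps="0 -0.023 -0.1 -0.006 0 0.1 1; 0.001 -0.023 -0.2 -0.006 0 0.102 1; 0.001 -0.023 -0.25 -0.006 0 0.102 1; 0.001 -0.023 -0.25 -0.006 0 0.102 1; 0.001 -0.023 -0.25 -0.006 0 0.102 1")

```text
time_s: 2.45
eef_pos: [0.4467, -0.2235, 0.1016]
eef_rot: [-3.14, -0.0, 1.65]
force: [0.3, 1.0, 0.2]
opening: 0.0854
grasp_force: 0.0
```

servo_tool(steps="0 0 0 0 0 0 1; 0 0 0 0 0 0 1; 0 0 0 0 0 0 1")

```text
time_s: 2.75
eef_pos: [0.4472, -0.2235, 0.1034]
eef_rot: [3.139, 0.002, 1.651]
force: [-0.1, 0.7, -0.8]
opening: 0.0851
grasp_force: 0.0
```

servo_tool(steps="0 0 -0.08 0 0 0 1; 0 0 -0.14 0 0 0 1; 0 0 -0.168 0 0 0 1; 0 0 -0.168 0 0 0 1; 0 0 -0.168 0 0 0 1")

```text
time_s: 3.25
eef_pos: [0.4471, -0.2234, 0.0358]
eef_rot: [3.14, 0.002, 1.651]
force: [0.1, 0.5, 0.2]
opening: 0.0853
grasp_force: 0.0
```

servo_tool(steps="0 0 0 0 0 0 0.5; 0 0 0 0 0 0 0.35; 0 0 0 0 0 0 0.2; 0 0 0 0 0 0 0.1; 0 0 0 0 0 0 0.1", squeeze=80)

```text
time_s: 3.75
eef_pos: [0.4468, -0.2232, 0.0354]
eef_rot: [3.141, 0.001, 1.651]
force: [0.1, -0.1, 3.0]
opening: 0.0215
grasp_force: 78.1
```

servo_tool(steps="0 0 0 0 0 0 0; 0 0 0 0 0 0 0; 0 0 0 0 0 0 0", squeeze=80)

```text
time_s: 4.05
eef_pos: [0.4468, -0.2232, 0.0353]
eef_rot: [3.141, 0.001, 1.651]
force: [-0.1, 1.5, 5.1]
opening: 0.0218
grasp_force: 78.3
```

servo_tool(steps="0 0 0.03 0 0 0 0; 0 0 0.08 0 0 0 0; 0 0 0.15 0 0 0 0; 0.05 -0.01 0.15 0 0 -0.1 0; 0.1 -0.03 0.15 0 0 -0.2 0")

```text
time_s: 4.55
eef_pos: [0.4867, -0.2349, 0.0957]
eef_rot: [3.141, 0.001, 1.491]
force: [0.0, 0.1, -2.0]
opening: 0.0219
grasp_force: 78.7
```

servo_tool(steps="0.03 -0.01 0 0 0 -0.1 0; 0.07 -0.02 0 0 0 -0.216 0; 0.09 -0.022 0 0 0 -0.216 0; 0.09 -0.022 -0.05 0 0 -0.216 0; 0.09 -0.022 -0.085 0 0 -0.216 0")

```text
time_s: 5.05
eef_pos: [0.5217, -0.2433, 0.0593]
eef_rot: [-3.139, 0.0, 1.326]
force: [-0.7, 0.1, -1.7]
opening: 0.0219
grasp_force: 78.7
```

servo_tool(steps="0 0 0 0 0 0 0; 0 0 0 0 0 0 0; 0 0 0 0 0 0 0; 0 0 0 0 0 0 0")

```text
time_s: 5.45
eef_pos: [0.5229, -0.2441, 0.0618]
eef_rot: [3.14, 0.001, 1.324]
force: [-0.0, 0.1, -2.4]
opening: 0.0219
grasp_force: 78.7
```

```bash
cat > look.py <<'E'
from h import *
from scipy.optimize import least_squares
import sys
yaw=np.radians(75.85);u=np.array([np.cos(yaw),np.sin(yaw)]);v=np.array([-u[1],u[0]])
st=manip.get_state();e=st["eef_pos"]
print("t",st["time_s"],"tcp",e.round(4),"A",(e[:2]@u).round(4),"B",(e[:2]@v).round(4),"f",st["force"].round(1),"tq",st["ft_torque"].round(2))
print(R.from_euler("xyz",st["eef_rot"]).as_matrix().round(4))
for n in ("wrist","side"):
    im,W=cloud(n);np.savez("l_"+n,im=im,W=W)
    P=W.reshape(-1,3);A=P[:,:2]@u;B=P[:,:2]@v;Z=P[:,2]
    a0=e[:2]@u
    m=(A>a0+.035)&(A<min(a0+.17,.073))&(abs(B-e[:2]@v)<.02)&(abs(Z-e[2]-.02)<.02)
    if m.sum()<40: print(n,"few",m.sum());continue
    A,B,Z=A[m],B[m],Z[m]
    f=lambda p:np.hypot(B-p[0]-p[1]*(A-a0-.155),Z-p[2]-p[3]*(A-a0-.155))-.009
    r=least_squares(f,[e[:2]@v,0,e[2]+.02,0],loss="soft_l1",f_scale=.0007)
    print(n,m.sum(),"at tip B,slope,Z,slope",r.x.round(4),"tipA",np.percentile(A,[99,99.8]).round(4),"res",np.median(abs(r.fun)).round(5))
E
python3 look.py
```

```text
t 5.45 tcp [ 0.5229 -0.2441  0.0618] A -0.1089 B -0.5667 f [-0.   0.1 -2.4] tq [-0.03 -0.08 -0.01]
[[ 0.244   0.9698  0.0014]
 [ 0.9698 -0.244  -0.0018]
 [-0.0014  0.0018 -1.    ]]
wrist 8404 at tip B,slope,Z,slope [-5.669e-01 -4.000e-04  8.100e-02 -4.900e-03] tipA [-0.0001  0.0009] res 0.00032
side 244 at tip B,slope,Z,slope [-0.5656  0.0119  0.0804 -0.0045] tipA [0.0456 0.0459] res 0.00101
```

servo_tool(steps="0.002 0.02 -0.001 0.006 -0.0015 0 0; 0.0071 0.041 -0.001 0.006 -0.0015 0 0; 0.0133 0.0611 -0.001 0.006 -0.0015 0 0; 0.0133 0.0611 -0.001 0.006 -0.0015 0 0; 0.0133 0.0611 -0.001 0.006 -0.0015 0 0")

```text
time_s: 6.05
eef_pos: [0.5279, -0.2189, 0.0603]
eef_rot: [-3.142, -0.004, 1.325]
force: [-0.7, 0.5, -2.6]
opening: 0.0221
grasp_force: 78.7
```

servo_tool(steps="0 0 0 0 0 0 0; 0 0 0 0 0 0 0; 0 0 0 0 0 0 0")

```text
time_s: 6.35
eef_pos: [0.5277, -0.2196, 0.0603]
eef_rot: [-3.142, -0.004, 1.324]
force: [-0.6, -0.9, -2.4]
opening: 0.0225
grasp_force: 78.7
```

```bash
python3 look.py; python3 - <<'E'
from h import *
im=np.load("l_wrist.npz")["im"];save("w3.png",cv2.resize(im[60:300,130:390],(780,720))[:600])
E
```

```text
t 6.35 tcp [ 0.5277 -0.2196  0.0603] A -0.084 B -0.5654 f [-0.6 -0.9 -2.4] tq [-0.06  0.01 -0.01]
[[ 2.445e-01  9.696e-01  9.000e-04]
 [ 9.696e-01 -2.445e-01  3.800e-03]
 [ 3.900e-03 -1.000e-04 -1.000e+00]]
wrist 8392 at tip B,slope,Z,slope [-5.656e-01 -4.000e-04  8.040e-02  1.800e-03] tipA [0.0247 0.0258] res 0.00032
side 219 at tip B,slope,Z,slope [-5.649e-01  3.000e-04  7.990e-02  4.400e-03] tipA [0.0579 0.06  ] res 0.00081
```

View pics/w3.png

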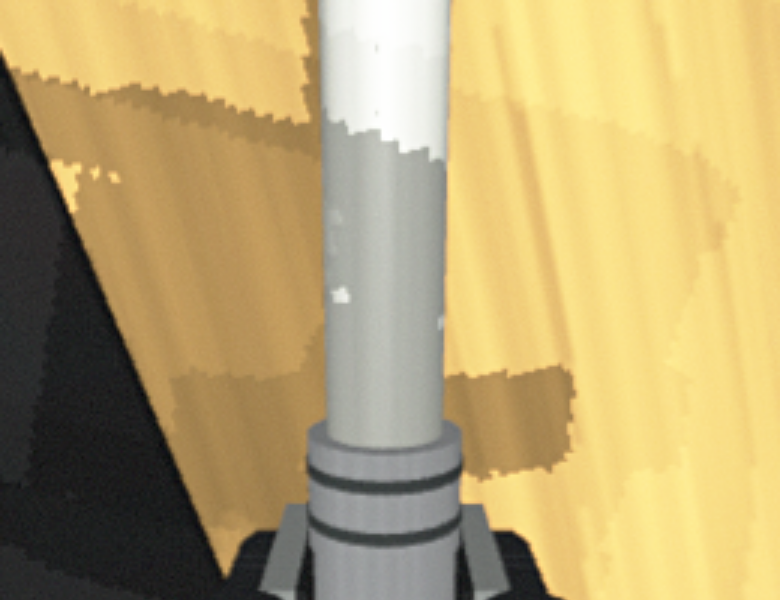

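The view shows the rod straight in the grip; the ring itself is hidden beyond the top of the frame. Now I advance slowly, reading the force.

servo_tool(steps="0.0015 0.003 0.0025 0 0 0 0; 0.003 0.006 0.0025 0 0 0 0; 0.004 0.01 0.0025 0 0 0 0; 0.0045 0.0133 0.0025 0 0 0 0; 0.0053 0.017 0.0025 0 0 0 0")

```text
time_s: 6.95
eef_pos: [0.5299, -0.2124, 0.0613]
eef_rot: [-3.141, -0.004, 1.324]
force: [0.4, -0.7, -2.4]
opening: 0.022
grasp_force: 78.7
```

servo_tool(steps="0.0005 0.0018 0 0 0 0 0; 0.0009 0.0036 0 0 0 0 0; 0.0009 0.0036 0 0 0 0 0")

```text
time_s: 7.25
eef_pos: [0.5302, -0.211, 0.0613]
eef_rot: [-3.141, -0.004, 1.324]
force: [0.3, 0.7, -2.9]
opening: 0.0217
grasp_force: 78.7
```

servo_tool(steps="0.0005 0.0018 0 0 0 0 0; 0.0009 0.0036 0 0 0 0 0; 0.0009 0.0036 0 0 0 0 0")

```text
time_s: 7.55
eef_pos: [0.5306, -0.2096, 0.0613]
eef_rot: [-3.141, -0.004, 1.324]
force: [0.2, 0.4, -2.6]
opening: 0.0216
grasp_force: 78.7
```

The tip is about 5 mm into the ring with no contact force. I'll keep going.

servo_tool(steps="0.001 0.0039 0 0 0 0 0; 0.002 0.0078 0 0 0 0 0; 0.0029 0.0116 0 0 0 0 0; 0.0039 0.0155 0 0 0 0 0; 0.0049 0.0194 0 0 0 0 0")

```text
time_s: 8.05
eef_pos: [0.5326, -0.2017, 0.0613]
eef_rot: [-3.142, -0.004, 1.324]
force: [0.5, -0.3, -2.8]
opening: 0.0215
grasp_force: 78.7
```

servo_tool(steps="0.001 0.0039 0 0 0 0 0; 0.002 0.0078 0 0 0 0 0; 0.0029 0.0116 0 0 0 0 0; 0.0039 0.0155 0 0 0 0 0; 0.0049 0.0194 0 0 0 0 0")

```text
time_s: 8.55
eef_pos: [0.5345, -0.194, 0.0613]
eef_rot: [-3.141, -0.004, 1.324]
force: [-0.5, -0.5, -2.3]
opening: 0.0219
grasp_force: 78.7
```

servo_tool(steps="0.001 0.0039 0 0 0 0 0; 0.002 0.0078 0 0 0 0 0; 0.0024 0.0097 0 0 0 0 0; 0.0024 0.0097 0 0 0 0 0")

```text
time_s: 8.95
eef_pos: [0.5355, -0.1902, 0.0613]
eef_rot: [-3.141, -0.004, 1.324]
force: [0.3, 0.0, -2.8]
opening: 0.0216
grasp_force: 78.7
```

```bash
python3 look.py
```

```text
t 8.95 tcp [ 0.5355 -0.1902  0.0613] A -0.0535 B -0.5657 f [ 0.3  0.  -2.8] tq [-0.05 -0.05  0.06]
[[ 2.439e-01  9.698e-01  9.000e-04]
 [ 9.698e-01 -2.439e-01  3.900e-03]
 [ 4.000e-03 -1.000e-04 -1.000e+00]]
wrist 8395 at tip B,slope,Z,slope [-5.659e-01  1.000e-04  8.130e-02  1.500e-03] tipA [0.0552 0.0562] res 0.00033
side 164 at tip B,slope,Z,slope [-0.5651  0.0016  0.0806  0.0009] tipA [0.059 0.06 ] res 0.0008
```

The tip is 25 mm past the mouth and on line. The slug's rear face should come 4 to 18 mm further on, so I slow down.

servo_tool(steps="0.0006 0.0024 0 0 0 0 0; 0.0012 0.0048 0 0 0 0 0; 0.0018 0.0073 0 0 0 0 0; 0.0024 0.0097 0 0 0 0 0; 0.003 0.0121 0 0 0 0 0")

```text
time_s: 9.55
eef_pos: [0.5366, -0.1859, 0.0613]
eef_rot: [-3.142, -0.003, 1.324]
force: [-1.0, -3.5, -2.9]
opening: 0.0219
grasp_force: 78.7
```

servo_tool(steps="0.0006 0.0024 0 0 0 0 0; 0.0012 0.0048 0 0 0 0 0; 0.0018 0.0073 0 0 0 0 0; 0.0024 0.0097 0 0 0 0 0; 0.003 0.0121 0 0 0 0 0")

```text
time_s: 10.05
eef_pos: [0.5373, -0.1829, 0.0615]
eef_rot: [3.142, 0.0, 1.324]
force: [-2.8, -6.7, -2.9]
opening: 0.0217
grasp_force: 78.6
```

servo_tool(steps="0.0006 0.0024 0 0 0 0 0; 0.0012 0.0048 0 0 0 0 0; 0.0018 0.0073 0 0 0 0 0; 0.0024 0.0097 0 0 0 0 0; 0.003 0.0121 0 0 0 0 0")

```text
time_s: 10.55
eef_pos: [0.5385, -0.178, 0.0615]
eef_rot: [-3.142, 0.0, 1.323]
force: [-2.9, -6.4, -2.5]
opening: 0.022
grasp_force: 78.6
```

servo_tool(steps="0.0006 0.0024 0 0 0 0 0; 0.0012 0.0048 0 0 0 0 0; 0.0018 0.0073 0 0 0 0 0; 0.0024 0.0097 0 0 0 0 0; 0.003 0.0121 0 0 0 0 0")

```text
time_s: 11.05
eef_pos: [0.5398, -0.173, 0.0615]
eef_rot: [3.142, 0.0, 1.323]
force: [-2.1, -5.5, -2.7]
opening: 0.022
grasp_force: 78.6
```

servo_tool(steps="0.0006 0.0024 0 0 0 0 0; 0.0012 0.0048 0 0 0 0 0; 0.0018 0.0073 0 0 0 0 0; 0.0024 0.0097 0 0 0 0 0; 0.003 0.0121 0 0 0 0 0")

```text
time_s: 11.55
eef_pos: [0.5407, -0.1694, 0.0616]
eef_rot: [3.142, 0.003, 1.323]
force: [-4.4, -10.2, -2.2]
opening: 0.0214
grasp_force: 78.6
```

servo_tool(steps="0.0006 0.0024 0 0 0 0 0; 0.0012 0.0048 0 0 0 0 0; 0.0018 0.0073 0 0 0 0 0; 0.0024 0.0097 0 0 0 0 0; 0.003 0.0121 0 0 0 0 0")

```text
time_s: 12.05
eef_pos: [0.5416, -0.1655, 0.0617]
eef_rot: [3.142, 0.004, 1.323]
force: [-3.4, -10.9, -0.8]
opening: 0.0217
grasp_force: 78.6
```

servo_tool(steps="0.0006 0.0024 0 0 0 0 0; 0.0012 0.0048 0 0 0 0 0; 0.0018 0.0073 0 0 0 0 0; 0.0024 0.0097 0 0 0 0 0; 0.003 0.0121 0 0 0 0 0")

```text
time_s: 12.55
eef_pos: [0.5434, -0.1587, 0.0615]
eef_rot: [3.141, 0.0, 1.323]
force: [-0.6, -7.3, -2.5]
opening: 0.0221
grasp_force: 78.6
```

```bash
python3 look.py
```

```text
t 12.55 tcp [ 0.5434 -0.1587  0.0615] A -0.0211 B -0.5657 f [-0.6 -7.3 -2.5] tq [-0.99  0.28  0.05]
[[ 2.451e-01  9.695e-01  1.000e-04]
 [ 9.695e-01 -2.451e-01 -2.000e-04]
 [-2.000e-04  2.000e-04 -1.000e+00]]
wrist 6294 at tip B,slope,Z,slope [-5.659e-01 -3.000e-04  8.130e-02  3.000e-04] tipA [0.0725 0.0729] res 0.00031
side 94 at tip B,slope,Z,slope [-0.5635  0.0167  0.0842  0.0341] tipA [0.0595 0.0603] res 0.00089
```

servo_tool(steps="0.0008 0.003 0 0 0 0 0; 0.0015 0.006 0 0 0 0 0; 0.0023 0.009 0 0 0 0 0; 0.003 0.012 0 0 0 0 0; 0.0038 0.015 0 0 0 0 0")

```text
time_s: 13.15
eef_pos: [0.545, -0.1526, 0.0615]
eef_rot: [3.141, 0.0, 1.323]
force: [-2.0, -7.1, -2.2]
opening: 0.0216
grasp_force: 78.6
```

servo_tool(steps="0.0008 0.003 0 0 0 0 0; 0.0015 0.006 0 0 0 0 0; 0.0023 0.009 0 0 0 0 0; 0.003 0.012 0 0 0 0 0; 0.0038 0.015 0 0 0 0 0")

```text
time_s: 13.65
eef_pos: [0.5465, -0.1465, 0.0615]
eef_rot: [3.141, -0.0, 1.323]
force: [-1.4, -6.4, -1.9]
opening: 0.0219
grasp_force: 78.6
```

servo_tool(steps="0.0008 0.003 0 0 0 0 0; 0.0015 0.006 0 0 0 0 0; 0.0023 0.009 0 0 0 0 0; 0.003 0.012 0 0 0 0 0; 0.0038 0.015 0 0 0 0 0")

```text
time_s: 14.15
eef_pos: [0.548, -0.1403, 0.0614]
eef_rot: [3.141, -0.0, 1.323]
force: [-2.0, -4.7, -2.9]
opening: 0.0217
grasp_force: 78.6
```

servo_tool(steps="0.0008 0.003 0 0 0 0 0; 0.0015 0.006 0 0 0 0 0; 0.0023 0.009 0 0 0 0 0; 0.003 0.012 0 0 0 0 0; 0.0038 0.015 0 0 0 0 0")

```text
time_s: 14.65
eef_pos: [0.5501, -0.1319, 0.0613]
eef_rot: [-3.142, -0.005, 1.324]
force: [0.2, -0.3, -2.0]
opening: 0.022
grasp_force: 78.5
```

servo_tool(steps="0.0008 0.003 0 0 0 0 0; 0.0015 0.006 0 0 0 0 0; 0.0023 0.009 0 0 0 0 0; 0.003 0.012 0 0 0 0 0; 0.0038 0.015 0 0 0 0 0")

```text
time_s: 15.15
eef_pos: [0.5514, -0.126, 0.0611]
eef_rot: [-3.141, -0.004, 1.324]
force: [0.5, 0.5, -1.9]
opening: 0.0219
grasp_force: 78.5
```

```bash
python3 look.py
```

```text
t 15.15 tcp [ 0.5514 -0.126   0.0611] A 0.0126 B -0.5655 f [ 0.5  0.5 -1.9] tq [-0.04 -0.04  0.03]
[[ 2.440e-01  9.698e-01  6.000e-04]
 [ 9.698e-01 -2.440e-01  4.400e-03]
 [ 4.400e-03 -4.000e-04 -1.000e+00]]
wrist 2397 at tip B,slope,Z,slope [-5.654e-01  2.500e-03  8.100e-02 -4.000e-04] tipA [0.0728 0.073 ] res 0.0003
side few 28
```

servo_tool(steps="0.0008 0.003 0.001 0 0 0 0; 0.0015 0.006 0.001 0 0 0 0; 0.0023 0.009 0.001 0 0 0 0; 0.003 0.012 0.001 0 0 0 0; 0.0038 0.015 0.001 0 0 0 0")

```text
time_s: 15.75
eef_pos: [0.553, -0.1203, 0.0617]
eef_rot: [-3.141, -0.004, 1.324]
force: [-0.7, -0.2, -2.4]
opening: 0.0224
grasp_force: 78.5
```

servo_tool(steps="0.0008 0.003 0 0 0 0 0; 0.0015 0.006 0 0 0 0 0; 0.0023 0.009 0 0 0 0 0; 0.003 0.012 0 0 0 0 0; 0.0042 0.0165 0 0 0 0 0")

```text
time_s: 16.25
eef_pos: [0.5547, -0.1137, 0.0617]
eef_rot: [-3.142, -0.004, 1.324]
force: [0.3, -0.6, -2.2]
opening: 0.0219
grasp_force: 78.5
```

servo_tool(steps="0 0 0 0 0 0 0; 0 0 0 0 0 0 0")

```text
time_s: 16.45
eef_pos: [0.5547, -0.1137, 0.0617]
eef_rot: [-3.141, -0.004, 1.324]
force: [0.6, 0.2, -2.9]
opening: 0.0218
grasp_force: 78.5
```

```bash
python3 look.py; python3 - <<'E'
from h import *
im=np.load("l_side.npz")["im"]
save("s2.png",cv2.resize(im[140:270,150:300],(750,600)))
E
```

```text
t 16.45 tcp [ 0.5547 -0.1137  0.0617] A 0.0253 B -0.5656 f [ 0.6  0.2 -2.9] tq [-0.04  0.    0.01]
[[ 2.440e-01  9.698e-01  8.000e-04]
 [ 9.698e-01 -2.440e-01  3.900e-03]
 [ 4.000e-03 -1.000e-04 -1.000e+00]]
wrist 1097 at tip B,slope,Z,slope [-5.652e-01  5.100e-03  8.160e-02  5.000e-04] tipA [0.0723 0.0725] res 0.00031
side few 0
```

View pics/s2.png

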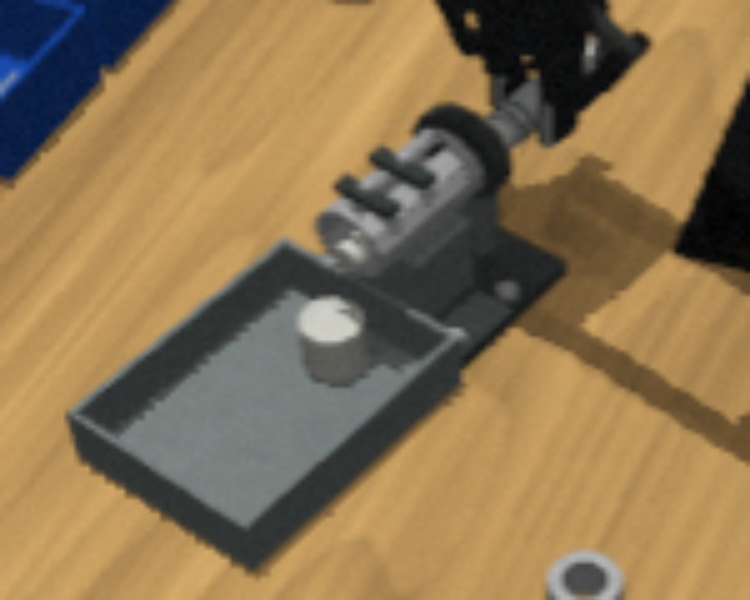

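The slug stands upright in the tray at (333,340), and the rod's tip shows at the sleeve exit at (350,250). Now I draw the rod out.

servo_tool(steps="-0.0049 -0.0194 0 0 0 0 0; -0.0098 -0.0388 0 0 0 0 0; -0.0147 -0.0582 0 0 0 0 0; -0.0196 -0.0776 0 0 0 0 0; -0.0245 -0.097 0 0 0 0 0")

```text
time_s: 17.05
eef_pos: [0.5446, -0.1536, 0.0617]
eef_rot: [-3.142, -0.004, 1.324]
force: [-1.2, 0.1, -2.8]
opening: 0.0218
grasp_force: 78.5
```

servo_tool(steps="-0.0049 -0.0194 0 0 0 0 0; -0.0098 -0.0388 0 0 0 0 0; -0.0147 -0.0582 0 0 0 0 0; -0.0196 -0.0776 0 0 0 0 0; -0.0245 -0.097 0 0 0 0 0")

```text
time_s: 17.55
eef_pos: [0.5349, -0.192, 0.0617]
eef_rot: [-3.141, -0.004, 1.324]
force: [0.9, 1.0, -2.7]
opening: 0.0219
grasp_force: 78.5
```

servo_tool(steps="-0.0049 -0.0194 0 0 0 0 0; -0.0098 -0.0388 0 0 0 0 0; -0.0147 -0.0582 0 0 0 0 0; -0.0245 -0.097 0 0 0 0 0; -0.034 -0.135 0 0 0 0 0")

```text
time_s: 18.05
eef_pos: [0.5212, -0.2466, 0.0617]
eef_rot: [-3.142, -0.004, 1.325]
force: [0.3, -0.4, -3.4]
opening: 0.0219
grasp_force: 78.5
```

servo_tool(steps="0 0 0.03 0 0 0 0; 0 0 0.06 0 0 0 0; 0 0 0.1 0 0 0 0; 0 0 0.1 0 0 0 0; 0 0 0.1 0 0 0 0")

```text
time_s: 18.55
eef_pos: [0.5221, -0.2453, 0.1029]
eef_rot: [3.139, -0.004, 1.325]
force: [-0.5, 0.2, -3.1]
opening: 0.0219
grasp_force: 78.6
```

```bash
python3 look.py
```

```text
t 18.55 tcp [ 0.5221 -0.2453  0.1029] A -0.1102 B -0.5663 f [-0.5  0.2 -3.1] tq [-0.04 -0.02 -0.  ]
[[ 0.2436  0.9699  0.003 ]
 [ 0.9699 -0.2436  0.0029]
 [ 0.0035  0.0022 -1.    ]]
wrist 8394 at tip B,slope,Z,slope [-0.5662  0.0013  0.1229  0.0009] tipA [-0.0015 -0.0004] res 0.00033
side 257 at tip B,slope,Z,slope [-0.564   0.0294  0.1215  0.0051] tipA [0.0439 0.0441] res 0.00087
```

servo_tool(steps="-0.04 0.01 0 0 0 0.1 0; -0.08 0.025 0 0 0 0.2 0; -0.12 0.04 0 0 0 0.3 0; -0.16 0.05 0 0 0 0.4 0; -0.188 0.055 0 0 0 0.415 0")

```text
time_s: 19.15
eef_pos: [0.4449, -0.2225, 0.1007]
eef_rot: [-3.14, -0.005, 1.651]
force: [-0.1, 0.5, -2.5]
opening: 0.0221
grasp_force: 78.7
```

servo_tool(steps="0 0 0 0 0 0 0; 0 0 0 0 0 0 0; 0 0 0 0 0 0 0; 0 0 0 0 0 0 0")

```text
time_s: 19.55
eef_pos: [0.4468, -0.2236, 0.1017]
eef_rot: [3.141, -0.004, 1.65]
force: [0.1, 0.2, -1.5]
opening: 0.0223
grasp_force: 78.8
```

```bash
python3 look.py|head -4; python3 - <<'E'
from h import *
from scipy.optimize import least_squares
P=np.load("l_wrist.npz")["W"].reshape(-1,3);e=manip.get_state()["eef_pos"]
Q=P[(abs(P[:,0]-.44)<.035)&(P[:,1]>e[1]+.035)&(P[:,1]<-.05)&(abs(P[:,2]-e[2]-.02)<.015)]
f=lambda p:np.hypot((Q[:,0]-p[0]-p[1]*(Q[:,1]+.22))/np.hypot(1,p[1]),Q[:,2]-p[2]-p[3]*(Q[:,1]+.22))-.009
r=least_squares(f,[.447,-.08,e[2]+.02,0],loss="soft_l1",f_scale=.0007);print(r.x.round(4),"ymax",Q[:,1].max().round(4))
E
```

```text
t 19.55 tcp [ 0.4468 -0.2236  0.1017] A -0.1076 B -0.4879 f [ 0.1  0.2 -1.5] tq [-0.01  0.   -0.  ]
[[-7.900e-02  9.969e-01 -1.000e-04]
 [ 9.969e-01  7.900e-02  3.800e-03]
 [ 3.800e-03  2.000e-04 -1.000e+00]]
[ 0.4471 -0.0807  0.1215  0.0016] ymax -0.1123
```

servo_tool(steps="0 0.001 -0.05 0 0 0 0; 0 0.001 -0.1 0 0 0 0; 0 0.001 -0.135 0 0 0 0; 0 0.001 -0.15 0 0 0 0; 0 0.001 -0.158 0 0 0 0")

```text
time_s: 20.15
eef_pos: [0.4461, -0.2229, 0.0379]
eef_rot: [-3.141, -0.005, 1.65]
force: [0.9, 0.6, -1.3]
opening: 0.0219
grasp_force: 78.8
```

servo_tool(steps="0 0 -0.003 0 0 0 0; 0 0 -0.005 0 0 0 0; 0 0 -0.005 0 0 0 0")

```text
time_s: 20.45
eef_pos: [0.4467, -0.2233, 0.0372]
eef_rot: [3.141, -0.003, 1.65]
force: [-0.7, 0.1, -2.5]
opening: 0.022
grasp_force: 78.8
```

servo_tool(steps="0 0 -0.002 0 0 0 0; 0 0 -0.004 0 0 0 0; 0 0 -0.004 0 0 0 0")

```text
time_s: 20.75
eef_pos: [0.4468, -0.2232, 0.0354]
eef_rot: [3.14, -0.003, 1.65]
force: [1.1, 0.1, -0.8]
opening: 0.0218
grasp_force: 78.9
```

servo_tool(steps="0 0 -0.001 0 0 0 0; 0 0 -0.001 0 0 0 0", squeeze=20)

```text
time_s: 20.95
eef_pos: [0.4468, -0.2232, 0.0354]
eef_rot: [3.14, -0.003, 1.65]
force: [-0.4, 1.3, 2.8]
opening: 0.0221
grasp_force: 79.0
```

servo_tool(steps="0 0 0 0 0 0 0.32; 0 0 0 0 0 0 0.4; 0 0 0 0 0 0 0.6; 0 0 0 0 0 0 1; 0 0 0 0 0 0 1")

```text
time_s: 21.45
eef_pos: [0.4462, -0.223, 0.0343]
eef_rot: [-3.141, -0.004, 1.65]
force: [0.0, 0.1, 0.1]
opening: 0.0761
grasp_force: 0.0
```

servo_tool(steps="0 0 0 0 0 0 1; 0 0 0 0 0 0 1; 0 0 0 0 0 0 1; 0 0 0 0 0 0 1")

```text
time_s: 21.85
eef_pos: [0.4463, -0.223, 0.0345]
eef_rot: [-3.141, -0.004, 1.65]
force: [-0.1, 0.5, -0.4]
opening: 0.0859
grasp_force: 0.0
```

servo_tool(steps="0 0 0.05 0 0 0 1; 0 0 0.12 0 0 0 1; 0 0 0.22 0 0 0 1; 0 0 0.32 0 0 0 1; 0 0 0.42 0 0 0 1")

```text
time_s: 22.35
eef_pos: [0.446, -0.2228, 0.204]
eef_rot: [-3.141, -0.004, 1.65]
force: [1.0, -1.1, 0.3]
opening: 0.0853
grasp_force: 0.0
```

servo_tool(steps="0 0 0 0 0 0 1; 0 0 0 0 0 0 1; 0 0 0 0 0 0 1; 0 0 0 0 0 0 1")

```text
time_s: 22.75
eef_pos: [0.4454, -0.2225, 0.2004]
eef_rot: [-3.138, -0.006, 1.65]
force: [-0.1, 0.0, -0.0]
opening: 0.0852
grasp_force: 0.0
```

```bash
python3 rodfit.py; python3 - <<'E'
from h import *
im,W=cloud("side");save("fin.png",cv2.resize(im,(800,600)))
E
```

```text
tcp [ 0.4455 -0.2225  0.2005]
[[-0.0792  0.9969 -0.0035]
 [ 0.9968  0.0792  0.006 ]
 [ 0.0063 -0.003  -1.    ]]
w2 4328 y -0.2788 -0.0681
 x at y=-.22, slope, z [ 0.4468 -0.0802  0.0553] yaw 94.59 res 0.00039
 grip y [-0.2647 -0.2526 -0.0838 -0.0756]
w1 3548 y -0.2195 -0.0686
 x at y=-.22, slope, z [ 0.4472 -0.0797  0.0553] yaw 94.56 res 0.00041
 grip y [-0.2175 -0.1924 -0.0786 -0.074 ]
```

View pics/fin.png

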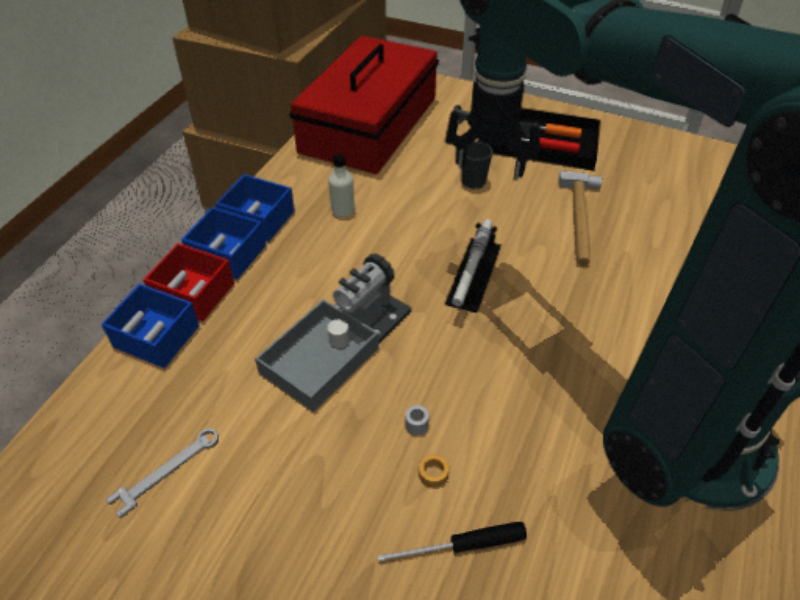

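The rod lies home within 0.5 mm of where it started. The slug is in the tray at (338,333), and everything else is where it was.

```bash
python3 -c "
from bench import manip
print(manip.sign_off())"
```

```text
the job is handed in; nothing more can be done
None
```

The job is handed in: the slug was pushed through into the tray with readings of about 11 N at most, and the rod is back home in its rest, with the rest of the bench untouched (about 23 s of 72 s used).

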